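# Transfer a transformer kit to the bench board in reverse order

## Task

Move the four transformer parts from the plywood kit board to the empty aluminium board, one on the middle of each black mat, in the reverse left-to-right order: the part that stands leftmost on the plywood board goes to the rightmost mat, and so on. Set every part upright as it stands now, with the terminal strip lying lengthwise across the board as it does on the plywood, and let go of them all.

Things in the scene. Friction and masses are not known exactly. Their poses are not given: they have to be found in the camera images.
- core_mid (a point): Bare steel core: plain grey ring-shaped disc lying flat, 56 mm diameter, 20 mm high (treat the hole as solid; grasp across the outside). Its origin is the centre of the part, 10 mm above its underside; z up. About 0.22 kg.
- toroid_mid (a point): Small wound toroid: brown wrapped ring lying flat, body 66 mm across its own x and 69 mm across its own y, 30 mm high, with thin coloured lead wires sticking up to 58 mm which do not obstruct the fingers (treat the hole as solid; grasp across the outside, gripper opened wide). Its origin is the centre of the part, 15 mm above its underside; z up. About 0.34 kg.
- strip_mid (a point): Cream terminal strip: straight row of small screw terminals, 102 mm long along its own y, 20 mm wide along its own x, 14 mm high. Its origin is the centre of the part, 7 mm above its underside; z up. It starts within about 8 degrees of lengthwise across the board. Grasp it by its 20 mm width; its neighbours in the row leave at least 40 mm free on either side, so open the gripper only to about 45 mm.
- arbor_mid (a point): Stepped steel arbor standing on its flange: round flange 60 mm diameter and 10 mm high below, plain round stem 30 mm diameter above it, 46 mm high in all; grasp the stem from 14 to 46 mm above the underside. Its origin is the centre of the part, 23 mm above its underside; z up. About 0.25 kg.
- kit_board: Fixed plywood board, 120 mm along its own x, 360 mm along its own y, 12 mm thick, lying on the bench; it carries four black rubber mats in a row along its y, and the four parts stand on them. Origin: centre of its underside; x points away from the robot, y to the robot's left, give or take 15 degrees. It may lie left or right of the aluminium board.
- bench_board: Fixed aluminium board of the same size, empty, with four black rubber mats that belong to it, each 110 mm along x and 80 mm along y, centred at x = 0 and y = +135, +45, -45, -135 mm in the board's frame, left to right; their top is 15 mm above the board's origin. Origin: centre of its underside; x points away from the robot, y to the robot's left, give or take 15 degrees.
- mat_core: Fixed black rubber mat on the plywood board on which the bare core starts (within 5 mm of its middle), 110 x 80 mm, 3 mm thick; origin: centre of its underside, on the board's top face. It lies at one of y = +135, +45, -45, -135 mm in the plywood board's frame and does not move, so it records that part's place in the row.
- mat_toroid: Fixed black rubber mat on the plywood board on which the wound toroid starts (within 5 mm of its middle), 110 x 80 mm, 3 mm thick; origin: centre of its underside, on the board's top face. It lies at one of y = +135, +45, -45, -135 mm in the plywood board's frame and does not move, so it records that part's place in the row.
- mat_strip: Fixed black rubber mat on the plywood board on which the terminal strip starts (within 5 mm of its middle), 110 x 80 mm, 3 mm thick; origin: centre of its underside, on the board's top face. It lies at one of y = +135, +45, -45, -135 mm in the plywood board's frame and does not move, so it records that part's place in the row.
- mat_arbor: Fixed black rubber mat on the plywood board on which the arbor starts (within 5 mm of its middle), 110 x 80 mm, 3 mm thick; origin: centre of its underside, on the board's top face. It lies at one of y = +135, +45, -45, -135 mm in the plywood board's frame and does not move, so it records that part's place in the row.

How it is judged:
By the outcome, as a careful person would: the job done as asked, in the order asked, and still so for the second after the job is handed in, with the robot touching nothing.
It also fails if it takes over 104 s, if anything falls off the work surface, if the arm or the gripper's body presses on something with over 40 N, if the wrist force passes 120 N, or if a joint passes its speed limit or range.

## Robot

A 6-joint arm with a two-finger parallel gripper is mounted at the origin on a cart in front of the work surface, level with it; the furniture and walls round the work are solid. World frame = base frame: x ahead of the robot, y to its left, z up, the work surface at z = 0. Lengths are in m, angles in rad, forces in N, time in s.
With the tool pointing down it reaches from about 0.275 to 0.825 m from the base axis. Payload 4.9 kg.
Tool frame: the origin (TCP) lies at the very end of the fingers, on their centre line; the grasp point (between the pads) lies 19 mm behind it; z points along the fingers, y is the line along which they close (so a half turn about z gives the same grasp; the last joint's range is limited). The gripper opens to 85 mm and grips with 20 to 120 N. Pads are 22 mm wide; open, the fingers measure 114 mm over their backs; the gripper's body (76 mm by 85 mm) begins 54 mm behind the grasp point. The pads swing forward as they close: fully open they stand 13 mm farther back than shut.
Start: joints at [1.144, 0.326, -0.193, 1.052, 0, 1.437], TCP at [0.159, 0.527, 0.231] pointing down, gripper open.
Joint ranges: [-2.65, 2.65], [-0.97, 1.79], [-1.3, 1.35], [-1.93, 2.1], [-1.47, 1.37], [-3.14, 3.14]. Speed limits (rad/s): [2.57, 2.57, 3.14, 3.14, 3.14, 3.14].

## Interface

Orientations are given as a rotation vector (axis times angle).
In Python, from cell import monitor, get_image, get_calibration, job gives the robot as it stands. The module is installed in compiled form; this text tells all that it offers.
- The arm moves only by the tool apply_moves, never from a script. Its argument "motion" is a list of rows, each a list of 7 numbers: the opening, from -1 (shut) to 1 (fully open), then the shift along the tool's x, y, z in mm, then the turn, a rotation vector about the tool's x, y, z in degrees. A call has 1 to 5 rows; each row is the pose to reach, as a shift and turn from the pose commanded when the call began, along the tool's axes at that moment; what a row does not reach only later rows make up. A row lasts 1/12 s, in which the tool goes at most 41.7 mm and 7.16 degrees, less where a joint would pass 70% of its speed; a pose out of reach is approached as far as the arm can. A call with a gripper value outside its range is refused whole. The fingers move at their own pace and stop on an object; "newtons" is the grip in N (left out, the last holds). Time passes only in rows, so rows that repeat a pose let the fingers close. It gives the time, the measured TCP pose, the force, the opening and the grip force at its end, in the units of the state.
- monitor.get_state(): the state, without advancing time (a new reading comes with each control period).
- get_image(name): name is "scene" or "top" or "wrist"; returns the picture (384x512x3 uint8, red, green, blue); there is no depth.
- get_calibration(name): a dict with "fx", "fy", "cx", "cy" (pixels), "world_to_cam" (4x4, takes a point from world to camera coordinates). Camera axes: x right, y down, z forward; pixel columns grow to the right and rows downward; lengths in m; the calibration is good to about 2 mm. A picture is of the moment at which its call begins: read the wrist's pose just before it. get_calibration takes no time and is no camera call; for the wrist camera it gives the pose at the moment of the call.
- job.close_job(): hands the job in; it is judged then, once.
The state is a dict: "clock": time; "joint_positions": joint angles; "qd": joint speeds; "effort": joint torques, N m; "tool_pos": TCP position; "eef_rot": TCP orientation; "contact_force": force on the tool from outside, world axes, zero at the start; "moment": the same for the moment, N m; "opening": finger opening in m; "finger_force": force on a finger pad.
Only numpy, scipy, OpenCV 4.12 (cv2) and the standard library are available. Lean on these libraries where they do the work, as an engineer would, in place of code of your own. Each camera call takes 0.05 s, during which the arm holds its last target. There are 200 camera calls.

## Working session

There is one attempt and no reset: what is moved stays moved. The work goes in short steps, Python scripts to look and compute and a tool call to move; the robot and the scene stay as the last step left them, time stands still between calls to the robot, and variables do not carry over. Pictures are saved under pics/ and viewed, at most 14 in all, crops included, and the job is handed in when it is done.

Besides the shell and the picture viewer there is one more tool, called after "Request:" as name(argument=value, ...) on one line, values as JSON. apply_moves: Moves the arm, as the interface text tells. Its arguments: {"type":"object","properties":{"motion":{"type":"array","items":{"type":"array","items":{"type":"number"}}},"newtons":{"type":"number"}},"required":["motion"]}

```bash
mkdir -p pics; python3 - <<'E'
from cell import monitor,get_image,get_calibration
import cv2,numpy as np
s=monitor.get_state();print({k:np.round(v,4).tolist() for k,v in s.items()})
for n in("top","scene"):
    im=get_image(n);cv2.imwrite(f"pics/{n}0.png",im[:,:,::-1]);c=get_calibration(n)
    print(n,c["fx"],c["fy"],c["cx"],c["cy"],np.round(c["world_to_cam"],4).tolist())
E
```

```text
{'clock': 0.0, 'joint_positions': [1.1438, 0.3269, -0.1936, 1.052, -0.0, 1.4366], 'qd': [0.0002, -0.0021, -0.0007, -0.0003, -0.0004, -0.0016], 'effort': [0.0034, -44.3394, 26.244, 0.0156, 0.0, -0.0], 'tool_pos': [0.1585, 0.5261, 0.2305], 'eef_rot': [-0.4581, -3.1075, 0.0026], 'contact_force': [-0.2122, -0.7941, -1.1211], 'moment': [0.0142, 0.0035, -0.0109], 'finger_force': 0.0, 'opening': 0.0851}
top 454.2506999911263 454.2506999911263 260.2340989127038 187.77157467309453 [[-0.0112, -0.9999, 0.0084, 0.0127], [-0.9901, 0.0099, -0.1403, 0.5054], [0.1402, -0.0099, -0.9901, 1.282], [0.0, 0.0, 0.0, 1.0]]
scene 456.6795710788688 456.6795710788688 253.9309428187847 184.42733661940716 [[0.7955, 0.6057, -0.0164, -0.3882], [0.4956, -0.666, -0.5575, -0.216], [-0.3486, 0.4354, -0.83, 1.4653], [0.0, 0.0, 0.0, 1.0]]
```

View pics/top0.png

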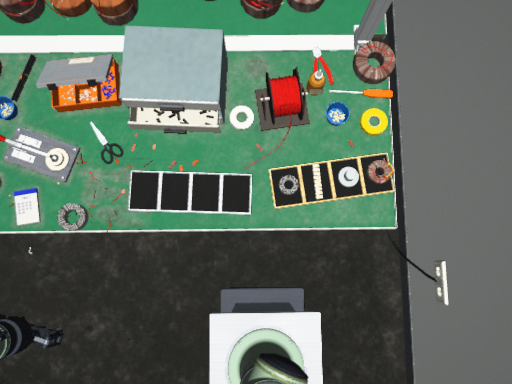

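View pics/scene0.png

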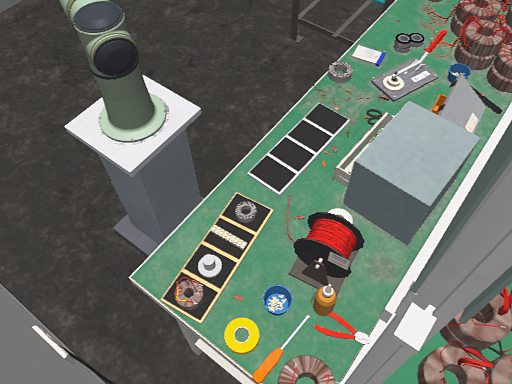

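Top view: empty aluminium board on the left (mats at columns 130–252, rows 170–213). Plywood board on the right carries, left to right, core (289,184), strip (317,181), arbor (348,176) and toroid (379,170). The scene view agrees on that order.

```bash
cat > h.py <<'E'
import numpy as np,cv2
from scipy.spatial.transform import Rotation as R
from cell import monitor,get_image,get_calibration
def cast(c,uv,z):
    uv=np.atleast_2d(uv).astype(float);T=np.array(c["world_to_cam"]);Rm=T[:3,:3];o=-Rm.T@T[:3,3]
    d=np.c_[(uv[:,0]-c["cx"])/c["fx"],(uv[:,1]-c["cy"])/c["fy"],np.ones(len(uv))]@Rm
    return (o+d*((z-o[2])/d[:,2])[:,None])[:,:2]
def proj(c,P):
    P=np.atleast_2d(P);T=np.array(c["world_to_cam"]);q=P@T[:3,:3].T+T[:3,3]
    return np.c_[q[:,0]/q[:,2]*c["fx"]+c["cx"],q[:,1]/q[:,2]*c["fy"]+c["cy"]]
def delta(x,y,z,yaw,s=None):
    """shift in tool mm and turn deg to reach tool-down pose whose tool y axis lies at world angle yaw (deg, mod 180)"""
    s=s or monitor.get_state();Rt=R.from_rotvec(s["eef_rot"]).as_matrix()
    a=np.deg2rad(yaw);Y=np.array([np.cos(a),np.sin(a),0]);
    if Y@Rt[:,1]<0:Y=-Y
    Z=np.array([0,0,-1.]);G=np.c_[np.cross(Y,Z),Y,Z]
    return np.round(Rt.T@(np.array([x,y,z])-s["tool_pos"])*1e3,1),np.round(R.from_matrix(Rt.T@G).as_rotvec(degrees=True),2)
E
python3 - <<'E'
from h import *
c=get_calibration("top");im=cv2.imread("pics/top0.png")
g=im.max(2)
m=(g<60).astype(np.uint8);m[:150]=0;m[218:]=0;m[:,:125]=0;m[:,396:]=0
cs,_=cv2.findContours(m,0,2)
for k in sorted(cs,key=lambda k:k[:,0,0].min()):
    if cv2.contourArea(k)<200:continue
    r=cv2.minAreaRect(k);p=cast(c,cv2.boxPoints(r),.015);w=cast(c,[r[0]],.015)[0]
    e=[np.linalg.norm(p[0]-p[1]),np.linalg.norm(p[1]-p[2])]
    i=int(np.argmax(e));d=p[i+1]-p[i];print(np.round(r[0],1),"ctr",np.round(w,4),"size",np.round(e,3),"long-axis deg",np.round(np.rad2deg(np.arctan2(d[1],d[0]))%180,1))
for n,uv,z in(("core",(289,184),.035),("strip",(317,181),.029),("arb",(348,176),.061),("tor",(379,170),.045)):print(n,cast(c,[uv],z).round(4))
T=np.array(get_calibration("wrist")["world_to_cam"]);s=monitor.get_state()
Rt=R.from_rotvec(s["eef_rot"]).as_matrix();o=-T[:3,:3].T@T[:3,3]
print("cam in tool",Rt.T@(o-s["tool_pos"]),"axes\n",(T[:3,:3]@Rt).round(3),get_calibration("wrist")["fx"])
big=cv2.resize(im[150:218,120:400],None,fx=2.8,fy=2.8,interpolation=2);cv2.imwrite("pics/crop.png",big)
print(delta(.40,-.18,.33,0))
E
```

```text
[143.8 190.2] ctr [0.5045 0.3492] size [0.107 0.076] long-axis deg 178.1
[174.4 191.2] ctr [0.5007 0.2594] size [0.106 0.076] long-axis deg 178.1
[205.  192.5] ctr [0.496  0.1696] size [0.077 0.104] long-axis deg 0.1
[235.6 193.3] ctr [0.4928 0.0796] size [0.105 0.076] long-axis deg 178.1
[286.1 186.3] ctr [ 0.5121 -0.0692] size [0.076 0.106] long-axis deg 7.0
[308.4 183.2] ctr [ 0.5208 -0.1352] size [0.03  0.105] long-axis deg 6.5
[325.5 181. ] ctr [ 0.5267 -0.186 ] size [0.033 0.108] long-axis deg 178.1
[346.1 177.8] ctr [ 0.5357 -0.2475] size [0.076 0.106] long-axis deg 7.0
[375.9 173.5] ctr [ 0.5477 -0.3364] size [0.075 0.107] long-axis deg 7.3
core [[ 0.5158 -0.0764]]
strip [[ 0.5248 -0.159 ]]
arb [[ 0.5334 -0.2437]]
tor [[ 0.5528 -0.3378]]
cam in tool [ 0.07860378  0.00161944 -0.14298263] axes
 [[ 0.     1.     0.   ]
 [-0.952  0.    -0.307]
 [-0.307 -0.     0.952]] 278.71844272959703
(array([-435. , -606.5,  -98.6]), array([-9.000e-02,  5.000e-02,  7.323e+01]))
```

Request:
apply_moves(motion=[[1,-28,-13,-1,0,0,5],[1,-55,-27,-3,0,0,10],[1,-83,-40,-4,0,0,15],[1,-111,-53,-6,0,0,20],[1,-138,-67,-7,0,0,25]])

```text
clock: 0.52
tool_pos: [0.2723, 0.4215, 0.2381]
eef_rot: [-1.126, -2.933, 0.001]
contact_force: [0.5, 0.5, -0.2]
opening: 0.0855
finger_force: 0.0
```

Request:
apply_moves(motion=[[1,-31,0,-1,0,0,5],[1,-62,-1,-3,0,0,10],[1,-92,-1,-4,0,0,15],[1,-123,-1,-6,0,0,20],[1,-154,-2,-7,0,0,25]])

```text
clock: 0.93
tool_pos: [0.3859, 0.3173, 0.2452]
eef_rot: [-1.734, -2.619, 0.0]
contact_force: [0.4, -0.0, -0.5]
opening: 0.0857
finger_force: 0.0
```

Request:
apply_moves(motion=[[1,-35,16,-2,0,0,6.5],[1,-70,32,-4,0,0,13],[1,-105,48,-5,0,0,19.5],[1,-140,64,-6,0,0,26],[1,-140,64,-6,0,0,26]])

```text
clock: 1.35
tool_pos: [0.5038, 0.2108, 0.251]
eef_rot: [2.283, 2.153, 0.001]
contact_force: [-0.1, 0.9, 0.4]
opening: 0.0857
finger_force: 0.0
```

```bash
cat >> h.py <<'E'
def snap(name):
    c=get_calibration("wrist");im=get_image("wrist")[:,:,::-1].copy();cv2.imwrite(f"pics/{name}.png",im);return c,im
def fmt(): s=monitor.get_state();Rt=R.from_rotvec(s["eef_rot"]).as_matrix();return np.round(s["clock"],2),np.round(s["tool_pos"],4),"yaw",np.round(np.rad2deg(np.arctan2(Rt[1,1],Rt[0,1])),2),"tilt",np.round(Rt[:,2],3)
E
python3 -c "
from h import *
print(fmt());snap('w_bench');print(fmt(),delta(.498,.2145,.25,-2.5))"
```

```text
(np.float64(1.35), array([0.5038, 0.2108, 0.251 ]), 'yaw', np.float64(-3.36), 'tilt', array([ 0.003, -0.002, -1.   ]))
(np.float64(1.4), array([0.5012, 0.2127, 0.2507]), 'yaw', np.float64(-3.07), 'tilt', array([-0., -0., -1.])) (array([ 1.6, -3.3,  0.7]), array([-0.  ,  0.02, -0.57]))
```

View pics/w_bench.png

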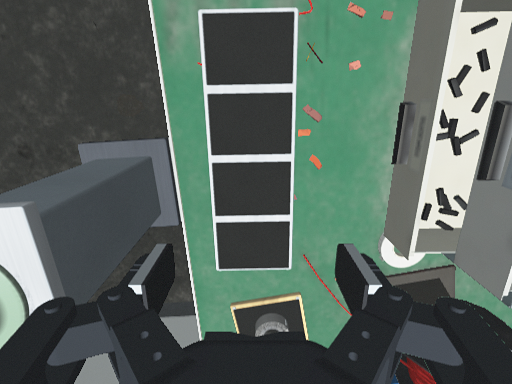

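Wrist view shows the four empty mats, centred near (249,48), (251,123), (252,188) and (254,245). The arm was still settling, so I shoot again and measure.

```bash
python3 - <<'E'
from h import *
print(fmt());c,im=snap("w_bench2");print(fmt())
m=(im.max(2)<75).astype(np.uint8);m[:,:190]=0;m[:,310:]=0;m[275:]=0
cs,_=cv2.findContours(m,0,2);P=[]
for k in sorted(cs,key=lambda k:k[:,0,1].min()):
    if cv2.contourArea(k)<2000:continue
    q=cv2.approxPolyDP(cv2.convexHull(k),8,True)[:,0]
    w=cast(c,k[:,0],.015)*1000
    r=cv2.minAreaRect(w.astype(np.float32));P.append(r[0]);print(len(q),np.round(r[0],1),np.round(r[1],1),round(r[2],1))
P=np.array(P);d=P[0]-P[-1];print("mean",P.mean(0).round(1),"y-axis deg",np.rad2deg(np.arctan2(d[1],d[0])).round(2),np.linalg.norm(d).round(1))
print(delta(.535,-.19,.25,7.6))
E
```

```text
(np.float64(1.4), array([0.5012, 0.2127, 0.2507]), 'yaw', np.float64(-3.07), 'tilt', array([-0., -0., -1.]))
(np.float64(1.45), array([0.4995, 0.2139, 0.2506]), 'yaw', np.float64(-2.9), 'tilt', array([-0.001, -0.   , -1.   ]))
4 [506.  352.1] [ 77.9 108. ] 87.6
4 [502.3 262.4] [ 77.7 108. ] 87.7
4 [498.8 172.7] [ 77.5 107.8] 87.7
4 [495.1  82.5] [ 76.9 108.1] 86.9
mean [500.6 217.4] y-axis deg 87.7 269.8
(array([-401.6,   55.9,    0.6]), array([ -0.08,  -0.  , -10.5 ]))
```

Request:
apply_moves(motion=[[1,-30,4,1,0,0,-0.7],[1,-60,8,2,0,0,-1.4],[1,-90,12,4,0,0,-2.1],[1,-120,16,5,0,0,-2.8],[1,-151,19,7,0,0,-3.5]])

```text
clock: 1.87
tool_pos: [0.5097, 0.0638, 0.2442]
eef_rot: [-2.202, -2.24, 0.0]
contact_force: [0.3, -0.6, 0.4]
opening: 0.0856
finger_force: 0.0
```

Request:
apply_moves(motion=[[1,-30,2,1,0,0,-0.7],[1,-60,4,2,0,0,-1.4],[1,-90,6,4,0,0,-2.1],[1,-120,8,5,0,0,-2.8],[1,-151,10,7,0,0,-3.5]])

```text
clock: 2.28
tool_pos: [0.5219, -0.0869, 0.2372]
eef_rot: [-2.133, -2.306, -0.0]
contact_force: [0.2, -0.2, 0.6]
opening: 0.0855
finger_force: 0.0
```

Request:
apply_moves(motion=[[1,-38,0,1,0,0,-0.9],[1,-76,0,3,0,0,-1.8],[1,-114,1,5,0,0,-2.7],[1,-152,1,7,0,0,-3.5],[1,-152,1,7,0,0,-3.5]])

```text
clock: 2.7
tool_pos: [0.535, -0.2435, 0.2294]
eef_rot: [2.069, 2.362, -0.003]
contact_force: [-0.1, 0.5, -0.6]
opening: 0.0856
finger_force: 0.0
```

Request:
apply_moves(motion=[[1,0,0,0,0,0,0],[1,0,0,0,0,0,0],[1,0,0,0,0,0,0]])

```text
clock: 2.95
tool_pos: [0.5347, -0.2368, 0.2303]
eef_rot: [-2.063, -2.368, -0.0]
contact_force: [-0.1, -1.1, -0.6]
opening: 0.0852
finger_force: 0.0
```

```bash
python3 -c "
from h import *
print(fmt());c,im=snap('w_ply');print(fmt())
import json;json.dump({k:np.array(v).tolist() for k,v in c.items()},open('w_ply.json','w'))"
```

```text
(np.float64(2.95), array([ 0.5347, -0.2368,  0.2303]), 'yaw', np.float64(7.88), 'tilt', array([-0.001,  0.001, -1.   ]))
(np.float64(3.0), array([ 0.5348, -0.2369,  0.2305]), 'yaw', np.float64(7.89), 'tilt', array([-0.   ,  0.001, -1.   ]))
```

View pics/w_ply.png

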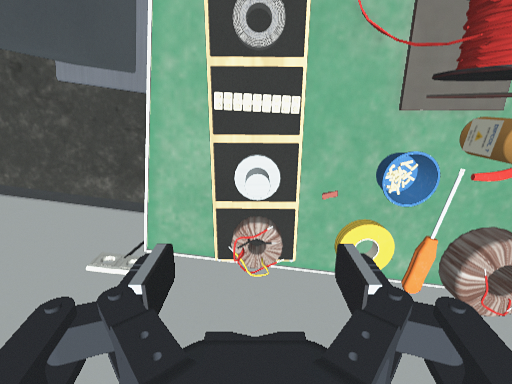

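Plywood view: core at (259,19), strip at (257,102), arbor at (257,178), and toroid at (257,245) with leads.

```bash
python3 - <<'E'
from h import *
import json
c=json.load(open("w_ply.json"));im=cv2.imread("pics/w_ply.png");hsv=cv2.cvtColor(im,cv2.COLOR_BGR2HSV)
V=im.max(2)
# mats: dark regions in board corridor -> hull
def big(m,box):
    x0,y0,x1,y1=box;M=np.zeros_like(m);M[y0:y1,x0:x1]=m[y0:y1,x0:x1]
    M=cv2.morphologyEx(M,cv2.MORPH_OPEN,np.ones((3,3),np.uint8))
    return max(cv2.findContours(M,0,1)[0],key=cv2.contourArea)
dark=(V<70).astype(np.uint8)
for n,b in(("mat_strip",(205,60,310,140)),("mat_arb",(205,139,310,205)),("mat_tor",(205,205,310,265))):
    k=big(dark,b);w=(cast(c,cv2.convexHull(k)[:,0],.015)*1000).astype(np.float32);print(n,[np.round(t,1) for t in cv2.minAreaRect(w)])
lit=(V>95).astype(np.uint8)
for n,b,z in(("core",(222,0,300,52),.025),("strip",(212,80,303,125),.022),("arb",(225,148,290,202),.020),("tor",(225,217,290,270),.030)):
    k=big(lit,b);u,v,w,h=cv2.boundingRect(k);e=cv2.fitEllipse(cv2.convexHull(k))
    W=(cast(c,k[:,0],z)*1000).astype(np.float32);(x,y),r=cv2.minEnclosingCircle(W)
    print(n,"px",(u,v,w,h),"ell ctr",np.round(cast(c,[e[0]],z)*1000,1),"circ",round(x,1),round(y,1),round(r,1),"rect",[np.round(t,1) for t in cv2.minAreaRect(W)])
# arbor stem top: brightest
k=big((V>225).astype(np.uint8),(225,148,290,202));W=(cast(c,k[:,0],.061)*1000).astype(np.float32);print("stem top",cv2.minEnclosingCircle(W),cv2.boundingRect(k))
cv2.imwrite("pics/crop1.png",cv2.resize(im[0:275,200:315],None,fx=2,fy=2,interpolation=2))
E
```

```text
mat_strip [array([ 523.4, -133.3]), array([107.8,  31.2]), np.float64(7.9)]
mat_arb [array([ 538.1, -244.8]), array([107.8,  77.3]), np.float64(7.6)]
mat_tor [array([ 549.8, -333.8]), array([107.9,  76.7]), np.float64(7.9)]
core px (233, 0, 53, 48) ell ctr [[516.5 -68.6]] circ 516.8 -69.5 29.4 rect [array([517.8, -75.6]), array([57.1, 45.5]), np.float64(7.9)]
strip px (214, 91, 89, 34) ell ctr [[ 583.9 -158.5]] circ 530.2 -163.6 56.3 rect [array([ 530.1, -162.1]), array([108.8,  32.5]), np.float64(3.7)]
arb px (234, 154, 47, 48) ell ctr [[ 540.2 -249.5]] circ 540.5 -250.7 31.9 rect [array([ 540.1, -250.4]), array([61.1, 60.5]), np.float64(53.1)]
tor px (225, 218, 65, 52) ell ctr [[ 559.6 -385. ]] circ 555.0 -353.8 52.6 rect [array([ 553.3, -341.3]), array([90.8, 78.4]), np.float64(7.9)]
stem top ((538.4634399414062, -239.62484741210938), 26.55577278137207) (235, 156, 45, 44)
```

View pics/crop1.png

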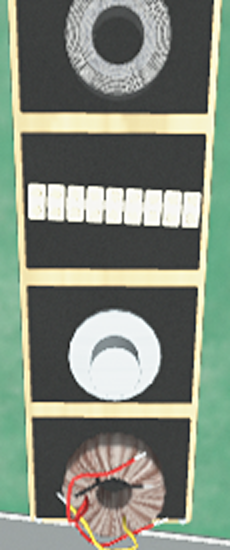

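Core, strip, arbor and toroid stand left to right, so they go to the mats at y = -135, -45, +45 and +135 of the bench board. First I hover over the core for a close look.

Request:
apply_moves(motion=[[1,34,1,10,0,0,0],[1,68,2,30,0,0,0],[1,102,3,55,0,0,0],[1,136,4,85,0,0,0],[1,168,5,110,0,0,0]])

```text
clock: 3.42
tool_pos: [0.517, -0.0716, 0.1219]
eef_rot: [2.064, 2.367, 0.001]
contact_force: [1.6, -0.2, 0.3]
opening: 0.0853
finger_force: 0.0
```

Request:
apply_moves(motion=[[1,0,0,0,0,0,0],[1,0,0,0,0,0,0],[1,0,0,0,0,0,0],[1,0,0,0,0,0,0]])

```text
clock: 3.75
tool_pos: [0.5188, -0.0749, 0.1236]
eef_rot: [2.065, 2.364, 0.002]
contact_force: [-0.2, -0.6, -0.0]
opening: 0.0852
finger_force: 0.0
```

```bash
cat >> h.py <<'E'
def part(c,im,xy,zs,rad,thr=95):
    """silhouette of the lit blob near world xy; returns world centre at mid height zs"""
    u,v=proj(c,[[*xy,zs]])[0].astype(int);M=np.zeros(im.shape[:2],np.uint8);cv2.circle(M,(u,v),rad,1,-1)
    m=((im.max(2)>thr)&(M>0)).astype(np.uint8);m=cv2.morphologyEx(m,cv2.MORPH_OPEN,np.ones((3,3),np.uint8))
    k=max(cv2.findContours(m,0,1)[0],key=cv2.contourArea);W=(cast(c,k[:,0],zs)*1000).astype(np.float32)
    e=cv2.fitEllipse(cv2.convexHull(k));(x,y),r=cv2.minEnclosingCircle(W)
    return (u,v),"bbox",cv2.boundingRect(k),"ell",np.round(cast(c,[e[0]],zs)*1000,1)[0],"circ",np.round((x,y,r),1),"rect",[np.round(t,1) for t in cv2.minAreaRect(W)]
E
python3 - <<'E'
from h import *
print(fmt());c,im=snap("w_core");print(fmt())
print(part(c,im,(.517,-.072),.025,50))
E
```

```text
(np.float64(3.75), array([ 0.5188, -0.0749,  0.1236]), 'yaw', np.float64(7.73), 'tilt', array([ 0.003, -0.001, -1.   ]))
(np.float64(3.8), array([ 0.5188, -0.0752,  0.1236]), 'yaw', np.float64(7.69), 'tilt', array([ 0.003, -0.001, -1.   ]))
((np.int64(252), np.int64(190)), 'bbox', (215, 159, 75, 72), 'ell', array([519.2, -87.8]), 'circ', array([518.4, -83.2,  40.6]), 'rect', [array([517.6, -76.9]), array([69.9, 68.5]), np.float64(7.6)])
```

View pics/w_core.png

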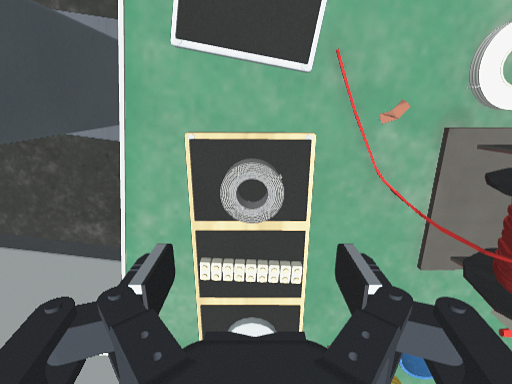

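The close-up shows the core at columns 220–284, rows 158–223, centre about (252,190). The mask caught the board's divider strip, so I narrow it.

```bash
python3 - <<'E'
from h import *
c=get_calibration("wrist");im=cv2.imread("pics/w_core.png")
for t in(80,95,110):print(part(c,im,(.518,-.073),.025,35,t))
k=cv2.findContours(((im.max(2)<75)&(np.indices((384,512))[0]>135)&(np.indices((384,512))[0]<228)&(np.indices((384,512))[1]>185)&(np.indices((384,512))[1]<320)).astype(np.uint8),0,1)[0]
k=max(k,key=cv2.contourArea);print("mat",cv2.minAreaRect((cast(c,cv2.convexHull(k)[:,0],.015)*1000).astype(np.float32)))
print(delta(.518,-.0725,.033,7.6))
E
```

```text
((np.int64(253), np.int64(191)), 'bbox', (220, 159, 64, 67), 'ell', array([517. , -73.6]), 'circ', array([518. , -74.6,  32.6]), 'rect', [array([516.8, -74.7]), array([57.8, 63.3]), np.float64(7.6)])
((np.int64(253), np.int64(191)), 'bbox', (220, 159, 64, 67), 'ell', array([517. , -73.8]), 'circ', array([517.5, -75. ,  32.3]), 'rect', [array([516.7, -75.6]), array([60.6, 59.3]), np.float64(61.1)])
((np.int64(253), np.int64(191)), 'bbox', (220, 162, 64, 64), 'ell', array([517.3, -74.9]), 'circ', array([518. , -76.2,  31.1]), 'rect', [array([516.5, -75.6]), array([59.9, 58.2]), np.float64(61.5)])
mat ((514.2933349609375, -66.65072631835938), (108.7054214477539, 78.01417541503906), 7.121761322021484)
(array([ 2.9, -0.7, 90.6]), array([0.15, 0.08, 0.09]))
```

Request:
apply_moves(motion=[[1,1,0,25,0,0,0],[1,3,-1,50,0,0,0],[1,3,-2,80,0,0,0],[1,3,-2,80,0,0,0],[1,3,-2,80,0,0,0]], newtons=60)

```text
clock: 4.22
tool_pos: [0.5143, -0.0722, 0.042]
eef_rot: [-2.067, -2.363, 0.002]
contact_force: [-0.9, 0.1, -0.0]
opening: 0.0852
finger_force: 0.0
```

```bash
python3 -c "
from h import *
print(fmt(),delta(.517,-.072,.018,7.6))"
```

```text
(np.float64(4.22), array([ 0.5143, -0.0722,  0.042 ]), 'yaw', np.float64(7.64), 'tilt', array([-0.002,  0.001, -1.   ])) (array([-0.1,  2.7, 24. ]), array([-0.12, -0.05,  0.04]))
```

Request:
apply_moves(motion=[[1,0,1,8,0,0,0],[1,0,2,16,0,0,0],[1,0,2,24,0,0,0],[1,0,2,24,0,0,0],[1,0,2,24,0,0,0]])

```text
clock: 4.63
tool_pos: [0.5168, -0.0713, 0.0181]
eef_rot: [-2.066, -2.366, 0.0]
contact_force: [1.1, 0.0, 0.8]
opening: 0.0853
finger_force: 0.0
```

Request:
apply_moves(motion=[[-0.2,0,0,0,0,0,0],[-0.2,0,0,0,0,0,0],[-0.2,0,0,0,0,0,0],[-0.2,0,0,0,0,0,0],[-0.2,0,0,0,0,0,0]], newtons=60)

```text
clock: 5.05
tool_pos: [0.5173, -0.0714, 0.0192]
eef_rot: [2.066, 2.366, 0.0]
contact_force: [-1.9, 0.3, 6.5]
opening: 0.053
finger_force: 62.7
```

Request:
apply_moves(motion=[[-0.5,0,0,0,0,0,0],[-0.5,0,0,0,0,0,0],[-0.5,0,0,0,0,0,0],[-0.5,0,0,0,0,0,0]])

```text
clock: 5.38
tool_pos: [0.5173, -0.0714, 0.0192]
eef_rot: [2.066, 2.366, 0.0]
contact_force: [-2.0, 0.6, 7.1]
opening: 0.0527
finger_force: 62.7
```

Request:
apply_moves(motion=[[-0.5,0,0,-10,0,0,0],[-0.5,0,0,-35,0,0,0],[-0.5,0,0,-65,0,0,0],[-0.5,0,0,-95,0,0,0],[-0.5,0,0,-122,0,0,0]])

```text
clock: 5.8
tool_pos: [0.5169, -0.0713, 0.1424]
eef_rot: [2.066, 2.366, 0.0]
contact_force: [0.8, 0.0, -1.9]
opening: 0.0527
finger_force: 63.8
```

Request:
apply_moves(motion=[[-0.5,25,0,0,0,0,2],[-0.5,60,-1,0,0,0,4],[-0.5,95,-1,0,0,0,6],[-0.5,130,-1,0,0,0,8],[-0.5,155,-1,0,0,0,10]])

```text
clock: 6.22
tool_pos: [0.4942, 0.0845, 0.1409]
eef_rot: [-2.265, -2.176, -0.001]
contact_force: [0.3, 0.4, -2.5]
opening: 0.0529
finger_force: 63.8
```

Request:
apply_moves(motion=[[-0.5,0,0,0,0,0,0],[-0.5,0,0,0,0,0,0],[-0.5,0,0,0,0,0,0],[-0.5,0,0,0,0,0,0],[-0.5,0,0,0,0,0,0]])

```text
clock: 6.63
tool_pos: [0.4955, 0.0811, 0.1403]
eef_rot: [2.267, 2.175, -0.0]
contact_force: [-0.5, 0.3, -1.6]
opening: 0.0531
finger_force: 63.8
```

```bash
python3 - <<'E'
from h import *
import json
print(fmt(),monitor.get_state()["opening"]);c,im=snap("w_held");print(fmt())
json.dump({k:np.array(v).tolist() for k,v in c.items()},open('w_held.json','w'))
dark=(im.max(2)<75).astype(np.uint8)
for i,(x,y) in enumerate([(.506,.352),(.5023,.2624),(.4988,.1727),(.4951,.0825)]):
    q=proj(c,[[x+a*.058,y+b*.043,.015] for a,b in((1,1),(1,-1),(-1,-1),(-1,1))]).astype(np.int32)
    M=cv2.fillConvexPoly(np.zeros_like(dark),q,1)&dark
    k=cv2.findContours(M,0,1)[0]
    if not k:continue
    k=max(k,key=cv2.contourArea)
    print(i,cv2.boundingRect(k),[np.round(t,1) for t in cv2.minAreaRect((cast(c,cv2.convexHull(k)[:,0],.015)*1000).astype(np.float32))])
E
```

```text
(np.float64(6.63), array([0.4955, 0.0811, 0.1403]), 'yaw', np.float64(-2.37), 'tilt', array([ 0., -0., -1.])) 0.053106138994959175
(np.float64(6.68), array([0.4954, 0.0811, 0.1403]), 'yaw', np.float64(-2.37), 'tilt', array([ 0., -0., -1.]))
1 (189, 0, 131, 27) [array([501.5, 232. ]), array([ 19. , 108.5]), np.float64(87.7)]
2 (191, 41, 126, 93) [array([499. , 172.2]), array([ 77.9, 108.5]), np.float64(87.6)]
3 (198, 146, 113, 77) [array([495.2,  81.3]), array([ 79.4, 108.4]), np.float64(87.6)]
```

View pics/w_held.png

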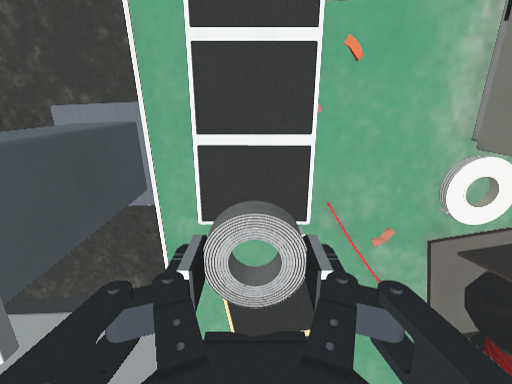

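The core is held level between the pads, top face centred near (255,260). Next I compute its offset from the tool.

```bash
python3 - <<'E'
from h import *
import json
c=json.load(open("w_held.json"))
im=cv2.imread("pics/w_held.png");V=im.max(2)
q=np.array([(206,258),(304,258),(255,213),(255,307)])
print(cast(c,q,.1563).round(4),cast(c,[(255,260)],.1563))
E
```

```text
[[0.4707 0.0852]
 [0.5214 0.0831]
 [0.4971 0.1093]
 [0.4948 0.0534]] [[0.49599335 0.08300308]]
```

Request:
apply_moves(motion=[[-0.5,1,0,25,0,0,0],[-0.5,1,0,60,0,0,0],[-0.5,1,0,90,0,0,0],[-0.5,1,0,108,0,0,0],[-0.5,1,0,113,0,0,0]])

```text
clock: 7.1
tool_pos: [0.4928, 0.0822, 0.0242]
eef_rot: [-2.264, -2.173, 0.006]
contact_force: [0.1, -1.0, -1.7]
opening: 0.0529
finger_force: 63.7
```

Request:
apply_moves(motion=[[-0.5,0,0,3,0,0,0],[-0.5,0,0,5,0,0,0],[-0.5,0,0,7,0,0,0],[-0.5,0,0,8,0,0,0],[-0.5,0,0,8,0,0,0]])

```text
clock: 7.52
tool_pos: [0.4961, 0.0831, 0.0201]
eef_rot: [2.264, 2.176, 0.002]
contact_force: [0.6, 0.2, -1.1]
opening: 0.0529
finger_force: 63.7
```

Request:
apply_moves(motion=[[0.4,0,0,0,0,0,0],[0.7,0,0,0,0,0,0],[1,0,0,0,0,0,0],[1,0,0,0,0,0,0],[1,0,0,0,0,0,0]])

```text
clock: 7.93
tool_pos: [0.4955, 0.0831, 0.0195]
eef_rot: [2.265, 2.177, 0.0]
contact_force: [0.8, -0.4, -0.2]
opening: 0.0853
finger_force: 0.0
```

Request:
apply_moves(motion=[[1,0,0,-10,0,0,0],[1,0,0,-35,0,0,0],[1,0,0,-65,0,0,0],[1,0,0,-95,0,0,0],[1,0,0,-121,0,0,0]])

```text
clock: 8.35
tool_pos: [0.4954, 0.0831, 0.1428]
eef_rot: [2.265, 2.176, 0.001]
contact_force: [0.5, 0.5, -0.2]
opening: 0.0851
finger_force: 0.0
```

Request:
apply_moves(motion=[[1,0,0,0,0,0,0],[1,0,0,0,0,0,0],[1,0,0,0,0,0,0],[1,0,0,0,0,0,0]])

```text
clock: 8.68
tool_pos: [0.4942, 0.0831, 0.1393]
eef_rot: [-2.264, -2.176, 0.002]
contact_force: [0.5, -0.3, 0.4]
opening: 0.0854
finger_force: 0.0
```

```bash
python3 - <<'E'
from h import *
c,im=snap("w_placed1");print(fmt())
print(part(c,im,(.4953,.0823),.025,36,80))
print(proj(c,[[.4953,.0823,.025]]))
print(delta(.528,-.161,.14,97.6))
E
```

```text
(np.float64(8.73), array([0.4942, 0.083 , 0.1391]), 'yaw', np.float64(-2.28), 'tilt', array([-0.002, -0.   , -1.   ]))
((np.int64(255), np.int64(189)), 'bbox', (227, 159, 60, 62), 'ell', array([496.4,  82.4]), 'circ', array([495.9,  81.4,  31.2]), 'rect', [array([496.8,  80.7]), array([60.7, 58.4]), np.float64(60.7)])
[[255.58073981 189.85996635]]
(array([-242.5,   43.5,   -0.9]), array([-0.11,  0.1 , 80.12]))
```

The core landed within about 1 mm of the mat centre. Next is the strip, with the tool turned −100° about its z to keep joint 6 in range.

Request:
apply_moves(motion=[[1,-16,3,0,0,0,-6.6],[1,-32,6,0,0,0,-13.3],[1,-48,9,0,0,0,-20],[1,-64,11,0,0,0,-26.7],[1,-80,14,0,0,0,-33.3]])

```text
clock: 9.15
tool_pos: [0.5051, 0.0021, 0.139]
eef_rot: [-1.537, -2.737, 0.002]
contact_force: [0.4, -0.2, -0.0]
opening: 0.0854
finger_force: 0.0
```

Request:
apply_moves(motion=[[1,-15,-6,0,0,0,-6.6],[1,-30,-13,0,0,0,-13.3],[1,-45,-19,0,0,0,-20],[1,-60,-26,0,0,0,-26.7],[1,-75,-32,0,0,0,-33.3]])

```text
clock: 9.57
tool_pos: [0.5164, -0.0787, 0.1389]
eef_rot: [-0.689, -3.062, -0.0]
contact_force: [0.2, 0.2, -0.3]
opening: 0.0855
finger_force: 0.0
```

Request:
apply_moves(motion=[[0.05,-9,-14,0,0,0,-6.6],[0.05,-18,-27,0,0,0,-13.3],[0.05,-27,-41,5,0,0,-20],[0.05,-36,-54,10,0,0,-26.7],[0.05,-45,-68,15,0,0,-33.3]])

```text
clock: 9.98
tool_pos: [0.5277, -0.1593, 0.1238]
eef_rot: [0.218, -3.132, -0.002]
contact_force: [-0.6, 0.9, 0.6]
opening: 0.0448
finger_force: 0.0
```

Request:
apply_moves(motion=[[0.05,0,0,0,0,0,0],[0.05,0,0,0,0,0,0],[0.05,0,0,0,0,0,0],[0.05,0,0,0,0,0,0],[0.05,0,0,0,0,0,0]])

```text
clock: 10.4
tool_pos: [0.5283, -0.1581, 0.1253]
eef_rot: [0.209, -3.134, -0.0]
contact_force: [0.7, 0.1, 0.3]
opening: 0.0445
finger_force: 0.0
```

```bash
python3 - <<'E'
from h import *
c,im=snap("w_strip");print(fmt())
q=proj(c,[[.528,-.16,.022]])[0].astype(int);print(q)
x,y=.5264,-.1558;Rm=R.from_euler("z",7.6,degrees=True).as_matrix()
P=[[x,y,.015]+Rm@[a*.052,b*.036,0] for a,b in((1,1),(1,-1),(-1,-1),(-1,1))]
M=cv2.fillConvexPoly(np.zeros(im.shape[:2],np.uint8),proj(c,P).astype(np.int32),1)
m=M*((im.max(2)>100)&(M>0)).astype(np.uint8);m=cv2.morphologyEx(m,cv2.MORPH_CLOSE,np.ones((7,7),np.uint8))
k=max(cv2.findContours(m,0,1)[0],key=cv2.contourArea)
print(cv2.boundingRect(k),[np.round(t,1) for t in cv2.minAreaRect((cast(c,k[:,0],.022)*1000).astype(np.float32))])
E
```

```text
(np.float64(10.45), array([ 0.5284, -0.1582,  0.1254]), 'yaw', np.float64(97.65), 'tilt', array([ 0.,  0., -1.]))
[251 189]
(242, 132, 27, 105) [array([ 525.1, -157.2]), array([100.4,  20.6]), np.float64(5.0)]
```

View pics/w_strip.png

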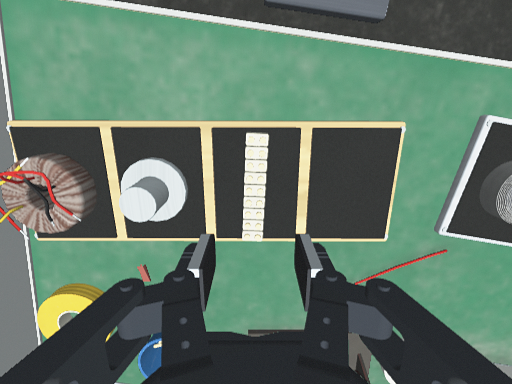

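Strip seen at columns 242–269, rows 132–240: centre about (526,−157) mm, long axis at 5.0°, with clear gaps both sides. I descend to grasp it.

Request:
apply_moves(motion=[[0.05,1,1,25,0,0,1],[0.05,2,1,55,0,0,2],[0.05,2,1,80,0,0,2.6],[0.05,2,1,90,0,0,2.6],[0.05,2,1,90,0,0,2.6]])

```text
clock: 10.87
tool_pos: [0.5243, -0.1569, 0.0331]
eef_rot: [0.138, -3.134, -0.003]
contact_force: [-0.2, 0.6, 1.1]
opening: 0.0448
finger_force: 0.0
```

Request:
apply_moves(motion=[[0.05,0,0,6,0,0,0],[0.05,0,0,12,0,0,0],[0.05,0,0,17,0,0,0],[0.05,0,0,18,0,0,0],[0.05,0,0,18,0,0,0]])

```text
clock: 11.28
tool_pos: [0.5264, -0.1583, 0.0174]
eef_rot: [-0.138, 3.138, -0.0]
contact_force: [-0.4, 0.2, -0.2]
opening: 0.045
finger_force: 0.0
```

Request:
apply_moves(motion=[[-0.3,0,0,0,0,0,0],[-0.5,0,0,0,0,0,0],[-0.8,0,0,0,0,0,0],[-0.9,0,0,0,0,0,0],[-0.9,0,0,0,0,0,0]], newtons=40)

```text
clock: 11.7
tool_pos: [0.5268, -0.1585, 0.0179]
eef_rot: [-0.138, 3.138, -0.001]
contact_force: [-0.5, -0.0, 5.2]
opening: 0.0185
finger_force: 40.0
```

Request:
apply_moves(motion=[[-0.9,0,0,0,0,0,0],[-0.9,0,0,0,0,0,0],[-0.9,0,0,0,0,0,0],[-0.9,0,0,0,0,0,0]])

```text
clock: 12.03
tool_pos: [0.5268, -0.1585, 0.0179]
eef_rot: [-0.138, 3.138, -0.001]
contact_force: [-0.0, 0.7, 5.7]
opening: 0.0187
finger_force: 40.0
```

Request:
apply_moves(motion=[[-0.9,0,0,-10,0,0,0],[-0.9,0,0,-35,0,0,0],[-0.9,0,0,-65,0,0,0],[-0.9,0,0,-95,0,0,0],[-0.9,0,0,-122,0,0,0]])

```text
clock: 12.45
tool_pos: [0.526, -0.1581, 0.1412]
eef_rot: [0.138, -3.139, -0.0]
contact_force: [0.4, 0.7, -0.6]
opening: 0.019
finger_force: 39.4
```

Request:
apply_moves(motion=[[-0.9,0,25,0,0,0,0.7],[-0.9,0,58,0,0,0,1.4],[-0.9,0,94,0,0,0,2.1],[-0.9,-1,130,0,0,0,2.9],[-0.9,-1,166,0,0,0,3.6]])

```text
clock: 12.87
tool_pos: [0.5123, 0.0086, 0.1397]
eef_rot: [-0.037, 3.141, 0.0]
contact_force: [0.5, -0.0, -0.6]
opening: 0.0188
finger_force: 39.4
```

Request:
apply_moves(motion=[[-0.9,2,36,0,0,0,0.7],[-0.9,4,72,0,0,0,1.4],[-0.9,6,108,0,0,0,2.2],[-0.9,8,140,0,0,0,2.9],[-0.9,10,166,0,0,0,3.7]])

```text
clock: 13.28
tool_pos: [0.4978, 0.1753, 0.1397]
eef_rot: [-0.061, -3.141, -0.001]
contact_force: [0.2, -0.2, -0.4]
opening: 0.0184
finger_force: 39.4
```

Request:
apply_moves(motion=[[-0.9,0,0,0,0,0,0],[-0.9,0,0,0,0,0,0],[-0.9,0,0,0,0,0,0],[-0.9,0,0,0,0,0,0],[-0.9,0,0,0,0,0,0]])

```text
clock: 13.7
tool_pos: [0.4988, 0.1718, 0.1393]
eef_rot: [-0.065, -3.141, 0.0]
contact_force: [-0.2, -0.3, -0.5]
opening: 0.0187
finger_force: 39.4
```

```bash
python3 - <<'E'
from h import *
c,im=snap("w_held2");print(fmt(),monitor.get_state()["opening"])
x,y=.499,.1723;Rm=R.from_euler("z",-2.3,degrees=True).as_matrix();t=monitor.get_state()["tool_pos"]
for n,z,hw in(("strip",t[2]+.011,.016),):
    P=[[t[0],t[1],z]+Rm@[a*.070,b*hw,0] for a,b in((1,1),(1,-1),(-1,-1),(-1,1))]
    M=cv2.fillConvexPoly(np.zeros(im.shape[:2],np.uint8),proj(c,P).astype(np.int32),1)
    m=((im.min(2)>95)&(M>0)).astype(np.uint8)
    m=cv2.morphologyEx(m,cv2.MORPH_CLOSE,np.ones((7,7),np.uint8));k=max(cv2.findContours(m,0,1)[0],key=cv2.contourArea)
    print(cv2.boundingRect(k),[np.round(v,1) for v in cv2.minAreaRect((cast(c,k[:,0],z)*1000).astype(np.float32))])
E
```

```text
(np.float64(13.75), array([0.4988, 0.1718, 0.1393]), 'yaw', np.float64(87.62), 'tilt', array([-0., -0., -1.])) 0.018284564017461223
(221, 157, 62, 180) [array([499.4, 171.7]), array([ 32.2, 107.9]), np.float64(87.8)]
```

View pics/w_held2.png

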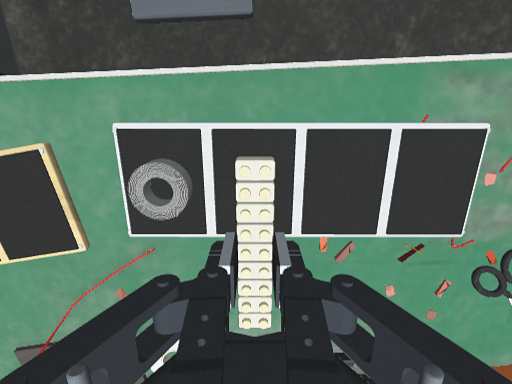

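Strip is held square to the board, ends at rows 157 and 329; the core sits centred on the rightmost mat.

```bash
python3 - <<'E'
from h import *
c=get_calibration("wrist");im=cv2.imread("pics/w_held2.png")
print((cast(c,[(255,156),(255,158),(255,328),(255,330)],.1504)*1000).round(1))
dark=(im.max(2)<75).astype(np.uint8)
for X in((115,205),(210,297),(303,392),(388,488)):
    M=np.zeros_like(dark);M[122:238,X[0]:X[1]]=dark[122:238,X[0]:X[1]]
    k=max(cv2.findContours(M,0,1)[0],key=cv2.contourArea);print([np.round(t,1) for t in cv2.minAreaRect((cast(c,cv2.convexHull(k)[:,0],.015)*1000).astype(np.float32))])
E
```

```text
[[445.2 175.8]
 [446.1 175.8]
 [547.4 171.7]
 [548.9 171.6]]
[array([494.8,  82.7]), array([ 78.8, 107.8]), np.float64(87.6)]
[array([500.8, 172.2]), array([ 78.7, 112.4]), np.float64(87.7)]
[array([502.1, 261.9]), array([ 78.8, 107.7]), np.float64(87.6)]
[array([505.8, 351.5]), array([ 79.2, 107.7]), np.float64(87.6)]
```

Request:
apply_moves(motion=[[-0.9,-1,-1,25,0,0,0],[-0.9,-1,-1,60,0,0,0],[-0.9,-1,-1,90,0,0,0],[-0.9,-1,-1,108,0,0,0],[-0.9,-1,-1,113,0,0,0]])

```text
clock: 14.17
tool_pos: [0.4971, 0.1705, 0.0232]
eef_rot: [-0.065, -3.135, 0.002]
contact_force: [-1.5, -0.4, 0.0]
opening: 0.0187
finger_force: 39.4
```

Request:
apply_moves(motion=[[-0.9,0,0,3,0,0,0],[-0.9,0,0,5,0,0,0],[-0.9,0,0,7,0,0,0],[-0.9,0,0,8,0,0,0],[-0.9,0,0,8,0,0,0]])

```text
clock: 14.58
tool_pos: [0.5004, 0.172, 0.0191]
eef_rot: [0.062, 3.139, 0.001]
contact_force: [0.1, -0.4, -0.6]
opening: 0.0187
finger_force: 39.4
```

Request:
apply_moves(motion=[[-0.4,0,0,0,0,0,0],[0.05,0,0,0,0,0,0],[0.05,0,0,0,0,0,0],[0.05,0,0,0,0,0,0],[0.05,0,0,0,0,0,0]])

```text
clock: 15.0
tool_pos: [0.4996, 0.1719, 0.0184]
eef_rot: [0.062, 3.141, 0.0]
contact_force: [-0.5, -0.9, -0.6]
opening: 0.0448
finger_force: 0.0
```

Request:
apply_moves(motion=[[0.05,0,0,-10,0,0,0],[0.05,0,0,-35,0,0,0],[0.05,0,0,-65,0,0,0],[0.05,0,0,-95,0,0,0],[0.05,0,0,-122,0,0,0]])

```text
clock: 15.42
tool_pos: [0.4996, 0.1719, 0.1426]
eef_rot: [0.062, 3.14, 0.0]
contact_force: [1.6, 0.2, -1.0]
opening: 0.0449
finger_force: 0.0
```

Request:
apply_moves(motion=[[1,0,0,0,0,0,0],[1,0,0,0,0,0,0],[1,0,0,0,0,0,0],[1,0,0,0,0,0,0]])

```text
clock: 15.75
tool_pos: [0.4985, 0.1717, 0.1392]
eef_rot: [-0.062, -3.139, 0.001]
contact_force: [0.0, 0.9, -0.2]
opening: 0.0851
finger_force: 0.0
```

```bash
python3 - <<'E'
from h import *
c,im=snap("w_placed2");print(fmt())
P=[[.4985,.1723,.015]+R.from_euler("z",-2.3,degrees=True).as_matrix()@[a*.053,b*.037,0] for a,b in((1,1),(1,-1),(-1,-1),(-1,1))]
M=cv2.fillConvexPoly(np.zeros(im.shape[:2],np.uint8),proj(c,P).astype(np.int32),1)
m=((im.max(2)>100)&(M>0)).astype(np.uint8);m=cv2.morphologyEx(m,cv2.MORPH_CLOSE,np.ones((7,7),np.uint8))
k=max(cv2.findContours(m,0,1)[0],key=cv2.contourArea)
print(cv2.boundingRect(k),[np.round(t,1) for t in cv2.minAreaRect((cast(c,k[:,0],.022)*1000).astype(np.float32))])
E
```

```text
(np.float64(15.8), array([0.4985, 0.1716, 0.139 ]), 'yaw', np.float64(87.72), 'tilt', array([-0.003, -0.001, -1.   ]))
(245, 135, 22, 98) [array([498.1, 173.7]), array([20.5, 98.3]), np.float64(87.6)]
```

Strip placed within about 1.5 mm and aligned (87.6° vs 87.7°). Arbor next, same tool direction.

Request:
apply_moves(motion=[[0.3,-4,-28,0,0,0,-0.7],[0.3,-8,-56,0,0,0,-1.4],[0.3,-12,-84,0,0,0,-2.1],[0.3,-16,-112,0,0,0,-2.7],[0.3,-19,-139,0,0,0,-3.3]])

```text
clock: 16.22
tool_pos: [0.5123, 0.031, 0.139]
eef_rot: [0.029, -3.139, -0.0]
contact_force: [0.5, 0.4, 0.0]
opening: 0.0554
finger_force: 0.0
```

Request:
apply_moves(motion=[[0.3,-2,-28,0,0,0,-0.7],[0.3,-4,-56,0,0,0,-1.4],[0.3,-7,-84,0,0,0,-2.1],[0.3,-9,-112,0,0,0,-2.7],[0.3,-11,-140,0,0,0,-3.3]])

```text
clock: 16.63
tool_pos: [0.5257, -0.1087, 0.139]
eef_rot: [0.119, -3.137, -0.002]
contact_force: [0.8, -0.7, -0.4]
opening: 0.0557
finger_force: 0.0
```

Request:
apply_moves(motion=[[0.3,-1,-30,0,0,0,-0.7],[0.3,-1,-60,0,0,0,-1.4],[0.3,-2,-90,0,0,0,-2.1],[0.3,-3,-120,0,0,0,-2.7],[0.3,-3,-140,0,0,0,-3.3]])

```text
clock: 17.05
tool_pos: [0.5396, -0.2494, 0.1388]
eef_rot: [0.207, -3.133, -0.001]
contact_force: [0.9, -0.0, -0.2]
opening: 0.0555
finger_force: 0.0
```

Request:
apply_moves(motion=[[0.3,0,0,0,0,0,0],[0.3,0,0,0,0,0,0],[0.3,0,0,0,0,0,0],[0.3,0,0,0,0,0,0],[0.3,0,0,0,0,0,0]])

```text
clock: 17.47
tool_pos: [0.5399, -0.2456, 0.14]
eef_rot: [0.211, -3.134, -0.001]
contact_force: [-0.2, 0.3, 0.3]
opening: 0.0555
finger_force: 0.0
```

```bash
python3 - <<'E'
from h import *
c,im=snap("w_arb");print(fmt())
print(part(c,im,(.540,-.248),.020,45,90))
E
```

```text
(np.float64(17.52), array([ 0.5401, -0.2457,  0.1402]), 'yaw', np.float64(97.71), 'tilt', array([-0.,  0., -1.]))
((np.int64(250), np.int64(185)), 'bbox', (219, 155, 62, 61), 'ell', array([ 539.9, -249.1]), 'circ', array([ 540.8, -248.7,   31.4]), 'rect', [array([ 540.9, -249. ]), array([61.5, 60.3]), np.float64(7.7)])
```

View pics/w_arb.png

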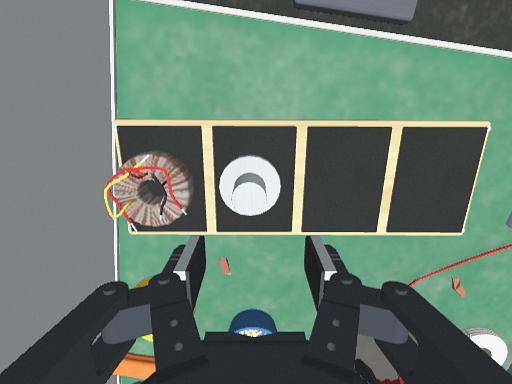

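Arbor's flange is centred at about (250,185) px, (540,−249) mm; toroid at (157,188). I grasp the stem with the TCP at z 0.033.

Request:
apply_moves(motion=[[0.3,1,-1,25,0,0,0],[0.3,1,-3,50,0,0,0],[0.3,1,-3,70,0,0,0],[0.3,1,-3,80,0,0,0],[0.3,1,-3,85,0,0,0]])

```text
clock: 17.93
tool_pos: [0.5385, -0.2488, 0.0537]
eef_rot: [0.21, -3.132, -0.003]
contact_force: [0.0, 0.2, -0.2]
opening: 0.0553
finger_force: 0.0
```

Request:
apply_moves(motion=[[0.3,0,0,7,0,0,0],[0.3,0,0,14,0,0,0],[0.3,0,0,20,0,0,0],[0.3,0,0,22,0,0,0],[0.3,0,0,22,0,0,0]])

```text
clock: 18.35
tool_pos: [0.5394, -0.2499, 0.033]
eef_rot: [0.209, -3.134, -0.0]
contact_force: [0.2, 0.3, 1.0]
opening: 0.0555
finger_force: 0.0
```

Request:
apply_moves(motion=[[0,0,0,0,0,0,0],[-0.3,0,0,0,0,0,0],[-0.6,0,0,0,0,0,0],[-0.7,0,0,0,0,0,0],[-0.7,0,0,0,0,0,0]], newtons=60)

```text
clock: 18.77
tool_pos: [0.54, -0.2504, 0.0341]
eef_rot: [-0.209, 3.134, -0.002]
contact_force: [-1.4, 0.2, 5.7]
opening: 0.0288
finger_force: 59.7
```

Request:
apply_moves(motion=[[-0.7,0,0,0,0,0,0],[-0.7,0,0,0,0,0,0],[-0.7,0,0,0,0,0,0],[-0.7,0,0,0,0,0,0]])

```text
clock: 19.1
tool_pos: [0.54, -0.2505, 0.0341]
eef_rot: [-0.209, 3.134, -0.002]
contact_force: [-1.4, 0.4, 5.4]
opening: 0.0284
finger_force: 59.7
```

Request:
apply_moves(motion=[[-0.7,0,0,-10,0,0,0],[-0.7,0,0,-35,0,0,0],[-0.7,0,0,-65,0,0,0],[-0.7,0,0,-95,0,0,0],[-0.7,0,0,-120,0,0,0]])

```text
clock: 19.52
tool_pos: [0.5393, -0.2497, 0.1551]
eef_rot: [0.209, -3.135, -0.001]
contact_force: [0.7, -0.5, -3.2]
opening: 0.0284
finger_force: 59.8
```

Request:
apply_moves(motion=[[-0.7,-1,25,0,0,0,0.6],[-0.7,-3,60,0,0,0,1.2],[-0.7,-6,97,0,0,0,1.9],[-0.7,-8,134,0,0,0,2.6],[-0.7,-10,171,0,0,0,3.3]])

```text
clock: 19.93
tool_pos: [0.5258, -0.0775, 0.1532]
eef_rot: [0.116, -3.139, -0.001]
contact_force: [0.4, 0.4, -2.4]
opening: 0.0283
finger_force: 59.9
```

Request:
apply_moves(motion=[[-0.7,0,34,0,0,0,0.7],[-0.7,0,68,0,0,0,1.3],[-0.7,0,102,0,0,0,2],[-0.7,0,137,0,0,0,2.6],[-0.7,0,171,0,0,0,3.3]])

```text
clock: 20.35
tool_pos: [0.5128, 0.0931, 0.1533]
eef_rot: [0.027, -3.141, -0.001]
contact_force: [0.3, -0.4, -2.7]
opening: 0.0285
finger_force: 59.9
```

Request:
apply_moves(motion=[[-0.7,2,37,0,0,0,0.7],[-0.7,4,74,0,0,0,1.4],[-0.7,6,111,0,0,0,2.1],[-0.7,8,146,0,0,0,2.8],[-0.7,10,171,0,0,0,3.4]])

```text
clock: 20.77
tool_pos: [0.4996, 0.265, 0.1532]
eef_rot: [-0.063, -3.14, -0.001]
contact_force: [1.1, -0.2, -2.8]
opening: 0.0286
finger_force: 59.9
```

Request:
apply_moves(motion=[[-0.7,0,0,0,0,0,0],[-0.7,0,0,0,0,0,0],[-0.7,0,0,0,0,0,0],[-0.7,0,0,0,0,0,0],[-0.7,0,0,0,0,0,0]])

```text
clock: 21.18
tool_pos: [0.5008, 0.2609, 0.1532]
eef_rot: [-0.068, -3.14, 0.001]
contact_force: [-0.6, 0.2, -2.8]
opening: 0.0282
finger_force: 60.1
```

```bash
python3 - <<'E'
from h import *
c,im=snap("w_held3");print(fmt(),monitor.get_state()["opening"]);t=monitor.get_state()["tool_pos"]
print(delta(.5022,.2621,.155,87.7))
# mat to the left (+135) for board reference
q=proj(c,[[.5058+a*.058,.3517+b*.043,.015] for a,b in((1,1),(1,-1),(-1,-1),(-1,1))]).astype(np.int32)
M=cv2.fillConvexPoly(np.zeros(im.shape[:2],np.uint8),q,1)&(im.max(2)<75).astype(np.uint8)
k=max(cv2.findContours(M,0,1)[0],key=cv2.contourArea);print([np.round(v,1) for v in cv2.minAreaRect((cast(c,cv2.convexHull(k)[:,0],.015)*1000).astype(np.float32))])
E
```

```text
(np.float64(21.23), array([0.501 , 0.261 , 0.1533]), 'yaw', np.float64(87.52), 'tilt', array([-0., -0., -1.])) 0.0281305019103332
(array([-1.2,  1.2, -1.7]), array([-0.01, -0.02, -0.18]))
[array([505.5, 351.9]), array([ 78.6, 107.2]), np.float64(87.8)]
```

View pics/w_held3.png

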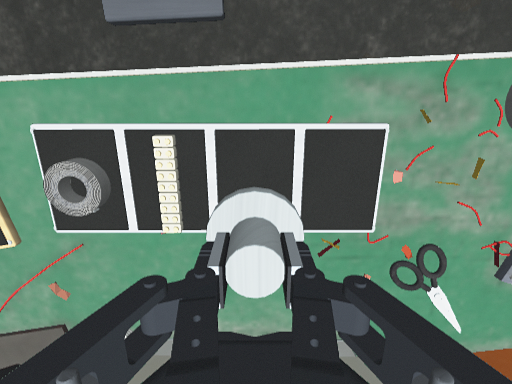

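Arbor is held upright, stem top at (255,271). The core and strip stand as placed.

Request:
apply_moves(motion=[[-0.7,-1,1,25,0,0,0],[-0.7,-1,1,60,0,0,0],[-0.7,-1,1,90,0,0,0],[-0.7,-1,1,106,0,0,0],[-0.7,-1,1,111,0,0,0]])

```text
clock: 21.65
tool_pos: [0.4996, 0.2613, 0.0391]
eef_rot: [-0.067, -3.136, 0.003]
contact_force: [-0.3, -0.7, -3.0]
opening: 0.0283
finger_force: 60.0
```

Request:
apply_moves(motion=[[-0.7,0,0,3,0,0,0],[-0.7,0,0,5,0,0,0],[-0.7,0,0,7,0,0,0],[-0.7,0,0,8,0,0,0],[-0.7,0,0,8,0,0,0]])

```text
clock: 22.07
tool_pos: [0.5026, 0.2633, 0.0352]
eef_rot: [0.065, 3.139, 0.001]
contact_force: [-0.5, -0.0, -2.7]
opening: 0.0286
finger_force: 60.1
```

Request:
apply_moves(motion=[[-0.2,0,0,0,0,0,0],[0.2,0,0,0,0,0,0],[0.3,0,0,0,0,0,0],[0.3,0,0,0,0,0,0],[0.3,0,0,0,0,0,0]])

```text
clock: 22.48
tool_pos: [0.5021, 0.2632, 0.0346]
eef_rot: [0.065, 3.14, 0.0]
contact_force: [0.1, 0.6, -0.1]
opening: 0.0556
finger_force: 0.0
```

Request:
apply_moves(motion=[[0.3,0,0,-10,0,0,0],[0.3,0,0,-35,0,0,0],[0.3,0,0,-60,0,0,0],[0.3,0,0,-85,0,0,0],[0.3,0,0,-110,0,0,0]])

```text
clock: 22.9
tool_pos: [0.5017, 0.263, 0.1462]
eef_rot: [0.065, 3.141, 0.0]
contact_force: [0.5, 0.9, 0.3]
opening: 0.0553
finger_force: 0.0
```

Request:
apply_moves(motion=[[1,0,0,0,0,0,0],[1,0,0,0,0,0,0],[1,0,0,0,0,0,0],[1,0,0,0,0,0,0]])

```text
clock: 23.23
tool_pos: [0.501, 0.2627, 0.1433]
eef_rot: [-0.065, -3.139, 0.001]
contact_force: [-0.2, 0.7, -0.2]
opening: 0.0853
finger_force: 0.0
```

```bash
python3 - <<'E'
from h import *
c,im=snap("w_placed3");print(fmt())
print(part(c,im,(.5022,.2621),.020,42,90))
print(delta(.553,-.338,.15,7.6))
E
```

```text
(np.float64(23.28), array([0.5009, 0.2627, 0.1431]), 'yaw', np.float64(87.63), 'tilt', array([-0.002, -0.001, -1.   ]))
((np.int64(252), np.int64(186)), 'bbox', (225, 157, 61, 60), 'ell', array([502.6, 264.7]), 'circ', array([503.6, 264.8,  31.3]), 'rect', [array([503.7, 264.5]), array([60.1, 61.5]), np.float64(87.7)])
(array([ -76.9, -598.1,   -6.5]), array([-1.300e-01, -7.000e-02,  8.003e+01]))
```

Request:
apply_moves(motion=[[1,-4,-30,-2,0,0,4],[1,-8,-60,-4,0,0,8],[1,-12,-90,-6,0,0,12],[1,-16,-120,-7,0,0,16],[1,-19,-150,-7,0,0,20]])

```text
clock: 23.7
tool_pos: [0.5141, 0.1111, 0.1504]
eef_rot: [-0.614, -3.08, 0.001]
contact_force: [0.2, -0.6, 0.0]
opening: 0.0854
finger_force: 0.0
```

Request:
apply_moves(motion=[[1,-14,-27,0,0,0,4],[1,-28,-54,0,0,0,8],[1,-41,-80,0,0,0,12],[1,-55,-107,0,0,0,16],[1,-69,-134,0,0,0,20]])

```text
clock: 24.12
tool_pos: [0.5265, -0.0391, 0.1502]
eef_rot: [-1.14, -2.925, 0.0]
contact_force: [1.0, 0.2, 0.3]
opening: 0.0855
finger_force: 0.0
```

Request:
apply_moves(motion=[[1,-22,-20,0,0,0,4],[1,-44,-41,0,0,0,8],[1,-67,-61,0,0,0,12],[1,-89,-82,0,0,0,16],[1,-111,-102,0,0,0,20]])

```text
clock: 24.53
tool_pos: [0.5398, -0.1892, 0.15]
eef_rot: [-1.631, -2.683, 0.0]
contact_force: [0.4, -0.6, 0.1]
opening: 0.0854
finger_force: 0.0
```

Request:
apply_moves(motion=[[1,-28,-12,0,0,0,4],[1,-56,-24,0,0,0,8],[1,-84,-36,0,0,0,12],[1,-115,-48,0,0,0,16],[1,-139,-58,0,0,0,20]])

```text
clock: 24.95
tool_pos: [0.5531, -0.3401, 0.1498]
eef_rot: [-2.073, -2.358, 0.001]
contact_force: [0.8, 0.5, 0.5]
opening: 0.0852
finger_force: 0.0
```

Request:
apply_moves(motion=[[1,0,0,0,0,0,0],[1,0,0,0,0,0,0],[1,0,0,0,0,0,0],[1,0,0,0,0,0,0],[1,0,0,0,0,0,0]])

```text
clock: 25.37
tool_pos: [0.5536, -0.3365, 0.151]
eef_rot: [-2.066, -2.365, -0.0]
contact_force: [0.1, -0.8, 0.5]
opening: 0.0857
finger_force: 0.0
```

```bash
python3 - <<'E'
from h import *
c,im=snap("w_tor");print(fmt())
print(proj(c,[[.553,-.338,.030]]))
cv2.imwrite("pics/tor_crop.png",cv2.resize(im[130:260,170:340],None,fx=3,fy=3,interpolation=2))
E
```

```text
(np.float64(25.42), array([ 0.5537, -0.3367,  0.1512]), 'yaw', np.float64(7.72), 'tilt', array([-0.,  0., -1.]))
[[253.2144388  188.47602011]]
```

View pics/tor_crop.png

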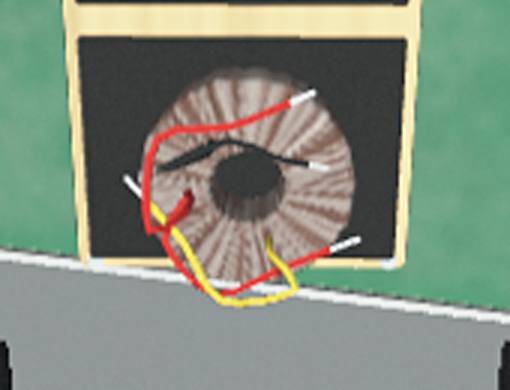

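Toroid body spans about columns 217–288, rows 152–225: centre (252.5,188) px, (552,−337) mm, about 68 mm across as expected. Grasp it.

Request:
apply_moves(motion=[[1,0,0,30,0,0,0],[1,0,-1,60,0,0,0],[1,0,-1,90,0,0,0],[1,0,-1,105,0,0,0],[1,0,-1,110,0,0,0]])

```text
clock: 25.83
tool_pos: [0.5508, -0.3357, 0.0381]
eef_rot: [-2.064, -2.361, 0.0]
contact_force: [-0.2, 0.5, -0.5]
opening: 0.0852
finger_force: 0.0
```

Request:
apply_moves(motion=[[1,0,0,8,0,0,0],[1,0,0,16,0,0,0],[1,0,0,22,0,0,0],[1,0,0,24,0,0,0],[1,0,0,24,0,0,0]])

```text
clock: 26.25
tool_pos: [0.5528, -0.3381, 0.0173]
eef_rot: [2.069, 2.364, 0.0]
contact_force: [0.1, 0.5, -0.6]
opening: 0.0853
finger_force: 0.0
```

Request:
apply_moves(motion=[[0.7,0,0,0,0,0,0],[0.4,0,0,0,0,0,0],[0.2,0,0,0,0,0,0],[0.2,0,0,0,0,0,0],[0.2,0,0,0,0,0,0]], newtons=60)

```text
clock: 26.67
tool_pos: [0.5529, -0.3387, 0.0188]
eef_rot: [2.068, 2.363, -0.001]
contact_force: [-1.3, 1.5, 5.6]
opening: 0.0651
finger_force: 65.9
```

Request:
apply_moves(motion=[[0.1,0,0,0,0,0,0],[0.1,0,0,0,0,0,0],[0.1,0,0,0,0,0,0],[0.1,0,0,0,0,0,0]])

```text
clock: 27.0
tool_pos: [0.553, -0.3387, 0.0188]
eef_rot: [2.068, 2.363, -0.001]
contact_force: [-1.0, 0.2, 5.5]
opening: 0.0658
finger_force: 65.9
```

Request:
apply_moves(motion=[[0.1,0,0,-10,0,0,0],[0.1,0,0,-35,0,0,0],[0.1,0,0,-70,0,0,0],[0.1,0,0,-105,0,0,0],[0.1,0,0,-130,0,0,0]])

```text
clock: 27.42
tool_pos: [0.5532, -0.3384, 0.1506]
eef_rot: [2.067, 2.363, 0.001]
contact_force: [1.7, -0.4, -4.2]
opening: 0.0646
finger_force: 68.0
```

Request:
apply_moves(motion=[[0.1,25,2,0,0,0,0.5],[0.1,60,4,0,0,0,1],[0.1,97,6,0,0,0,1.5],[0.1,135,9,0,0,0,2],[0.1,172,11,0,0,0,2.5]])

```text
clock: 27.83
tool_pos: [0.5401, -0.1644, 0.1476]
eef_rot: [-2.121, -2.317, -0.001]
contact_force: [1.0, -0.4, -3.0]
opening: 0.0651
finger_force: 67.9
```

Request:
apply_moves(motion=[[0.1,35,1,0,0,0,0.5],[0.1,69,2,0,0,0,1],[0.1,104,2,0,0,0,1.5],[0.1,138,3,0,0,0,2],[0.1,173,4,0,0,0,2.5]])

```text
clock: 28.25
tool_pos: [0.5287, 0.0081, 0.1478]
eef_rot: [-2.171, -2.271, -0.0]
contact_force: [0.3, 0.5, -3.7]
opening: 0.0654
finger_force: 67.9
```

Request:
apply_moves(motion=[[0.1,35,-1,0,0,0,0.5],[0.1,69,-2,0,0,0,1],[0.1,104,-3,0,0,0,1.5],[0.1,138,-3,0,0,0,2],[0.1,173,-4,0,0,0,2.5]])

```text
clock: 28.67
tool_pos: [0.5169, 0.1807, 0.1477]
eef_rot: [-2.22, -2.223, -0.0]
contact_force: [0.9, 0.5, -3.7]
opening: 0.0652
finger_force: 67.9
```

Request:
apply_moves(motion=[[0.1,38,-2,0,0,0,0.5],[0.1,76,-4,0,0,0,1],[0.1,114,-7,0,0,0,1.5],[0.1,148,-9,0,0,0,2],[0.1,171,-11,0,0,0,2.5]])

```text
clock: 29.08
tool_pos: [0.5051, 0.3535, 0.1476]
eef_rot: [-2.264, -2.176, -0.001]
contact_force: [0.7, -0.7, -3.0]
opening: 0.0652
finger_force: 67.9
```

Request:
apply_moves(motion=[[0.1,0,0,0,0,0,0],[0.1,0,0,0,0,0,0],[0.1,0,0,0,0,0,0],[0.1,0,0,0,0,0,0],[0.1,0,0,0,0,0,0]])

```text
clock: 29.5
tool_pos: [0.5062, 0.3488, 0.1473]
eef_rot: [2.269, 2.173, -0.001]
contact_force: [0.3, 0.3, -4.2]
opening: 0.0657
finger_force: 67.9
```

```bash
python3 - <<'E'
from h import *
c,im=snap("w_held4");print(fmt(),monitor.get_state()["opening"]);t=monitor.get_state()["tool_pos"]
print(delta(.5058,.3510,.147,-2.3))
print(cast(c,[(255,245),(255,250),(255,255),(255,260)],t[2]+.011)*1000)
E
```

```text
(np.float64(29.55), array([0.5063, 0.3489, 0.1474]), 'yaw', np.float64(-2.48), 'tilt', array([-0., -0., -1.])) 0.06503950276335221
(array([ 2.1, -0.6,  0.4]), array([-0.01,  0.01, -0.18]))
[[507.02044794 356.77675667]
 [506.89382509 353.79713997]
 [506.76562364 350.78037671]
 [506.63581389 347.72576788]]
```

View pics/w_held4.png

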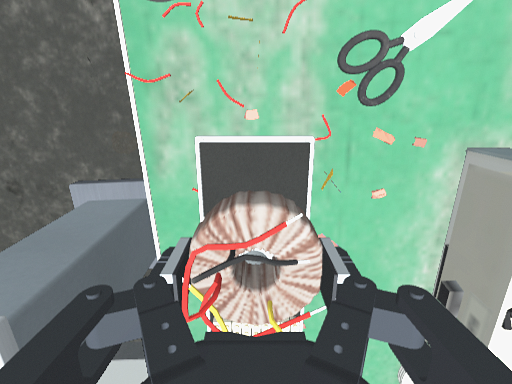

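Toroid is held level, body rows 190–322 in the view, mat ahead of it clear. I lower it.

Request:
apply_moves(motion=[[0.1,1,0,25,0,0,0],[0.1,1,0,60,0,0,0],[0.1,1,0,95,0,0,0],[0.1,1,0,114,0,0,0],[0.1,1,0,120,0,0,0]])

```text
clock: 29.97
tool_pos: [0.5035, 0.3487, 0.0234]
eef_rot: [-2.267, -2.172, 0.01]
contact_force: [0.2, -0.5, -3.7]
opening: 0.0647
finger_force: 67.9
```

Request:
apply_moves(motion=[[0.1,0,0,3,0,0,0],[0.1,0,0,5,0,0,0],[0.1,0,0,7,0,0,0],[0.1,0,0,8,0,0,0],[0.1,0,0,8,0,0,0]])

```text
clock: 30.38
tool_pos: [0.5069, 0.3515, 0.0204]
eef_rot: [2.267, 2.174, 0.003]
contact_force: [0.2, 0.1, -4.0]
opening: 0.0651
finger_force: 68.0
```

Request:
apply_moves(motion=[[0.7,0,0,0,0,0,0],[1,0,0,0,0,0,0],[1,0,0,0,0,0,0],[1,0,0,0,0,0,0],[1,0,0,0,0,0,0]])

```text
clock: 30.8
tool_pos: [0.5064, 0.3513, 0.0197]
eef_rot: [2.267, 2.175, 0.001]
contact_force: [0.2, -0.7, 0.0]
opening: 0.0853
finger_force: 0.0
```

Request:
apply_moves(motion=[[1,0,0,-10,0,0,0],[1,0,0,-35,0,0,0],[1,0,0,-70,0,0,0],[1,0,0,-105,0,0,0],[1,0,0,-140,0,0,0]])

```text
clock: 31.22
tool_pos: [0.5057, 0.3509, 0.1614]
eef_rot: [-2.267, -2.175, 0.0]
contact_force: [1.0, 1.4, 0.3]
opening: 0.0853
finger_force: 0.0
```

Request:
apply_moves(motion=[[1,-30,0,-20,0,0,0],[1,-60,0,-40,0,0,0],[1,-90,0,-60,0,0,0],[1,-110,0,-80,0,0,0],[1,-120,0,-90,0,0,0]])

```text
clock: 31.63
tool_pos: [0.5018, 0.2293, 0.2527]
eef_rot: [2.268, 2.171, 0.005]
contact_force: [0.8, 0.6, -0.3]
opening: 0.085
finger_force: 0.0
```

Request:
apply_moves(motion=[[1,0,0,0,0,0,0],[1,0,0,0,0,0,0],[1,0,0,0,0,0,0],[1,0,0,0,0,0,0],[1,0,0,0,0,0,0]])

```text
clock: 32.05
tool_pos: [0.5004, 0.232, 0.2478]
eef_rot: [-2.265, -2.176, 0.003]
contact_force: [-0.9, 0.5, 0.3]
opening: 0.0855
finger_force: 0.0
```

```bash
python3 - <<'E'
from h import *
c,im=snap("w_final");print(fmt())
for n,xy,z,r in(("core",(.495,.0825),.025,24),("arb",(.5022,.262),.02,27),("tor",(.5058,.3517),.03,28)):print(n,part(c,im,xy,z,r,85))
E
```

```text
(np.float64(32.1), array([0.5005, 0.2319, 0.248 ]), 'yaw', np.float64(-2.3), 'tilt', array([-0.002, -0.001, -1.   ]))
core ((np.int64(254), np.int64(262)), 'bbox', (237, 244, 39, 42), 'ell', array([495.5,  78.4]), 'circ', array([493.3,  78.4,  36.4]), 'rect', [array([496.4,  78.5]), array([70.8, 57.4]), np.float64(87.8)])
arb ((np.int64(255), np.int64(141)), 'bbox', (233, 117, 46, 47), 'ell', array([502.7, 264.9]), 'circ', array([502.6, 264.1,  30.9]), 'rect', [array([502.8, 263.7]), array([60.1, 59.6]), np.float64(87.7)])
tor ((np.int64(255), np.int64(66)), 'bbox', (228, 39, 55, 55), 'ell', array([505.8, 352.5]), 'circ', array([505.9, 352.6,  32.9]), 'rect', [array([505.7, 351.9]), array([58.8, 64.5]), np.float64(87.7)])
```

View pics/w_final.png

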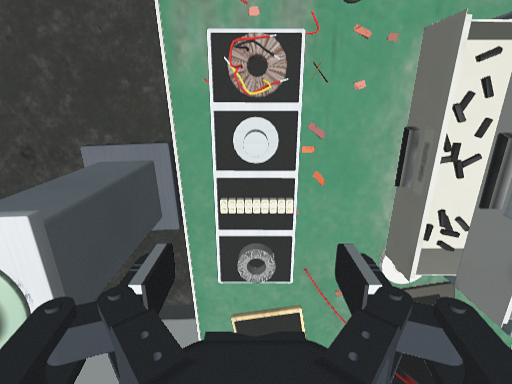

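The final view shows toroid, arbor, strip and core, left to right, at (258,65), (257,140), (256,206) and (256,263). All stand upright and centred on their mats, and the arm is clear. I hand the job in.

```bash
python3 -c "
from cell import job
print(job.close_job())"
```

```text
the job is handed in; nothing more can be done
None
```

All four parts stand upright on the aluminium board in reverse order (toroid, arbor, strip, core from left to right), each measured within about 3 mm of its mat's centre. The gripper has let go of every part, and the job was handed in at about 32 s.

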